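# Find the rocking corner of the weighing stone and shim it

## Task

The stone slab under the pharmacy balance rocks. Press down on its corners one after another with the fingertips to find the one that gives, then push that corner's yellow wedge shim in under the stone until its head lies flat against the stone's edge. Leave the other three shims, the balance and everything else where they are, do not pick anything up, and finish clear of everything.

Things in the scene. Friction and masses are not known exactly. Their poses are not given: they have to be found in the camera images.
- stone: the weighing stone: a dark granite slab 220 x 300 x 30 mm, about 5 kg, lying loose on four hidden 14 mm rubber pads stuck to the counter, one near each corner, one of them perished (its top is 44 mm above the counter). Origin at the centre of its underside; at yaw 0 its x axis (short side) points away from the robot, y (long side) to the left. The balance and a brass weight stand on it
- corner_nl (a point): the place to press on the stone's near left corner: a point on its top face near that corner's pad, at x -78, y 118 mm in the stone's frame. A sound corner does not move when pressed; the rocking one stays up under a light touch, tips down by about 4 mm when pressed with 8 to 12 N, and comes up again when let go
- corner_nr (a point): the place to press on the stone's near right corner: a point on its top face near that corner's pad, at x -78, y -118 mm in the stone's frame. A sound corner does not move when pressed; the rocking one stays up under a light touch, tips down by about 4 mm when pressed with 8 to 12 N, and comes up again when let go
- corner_fl (a point): the place to press on the stone's far left corner: a point on its top face near that corner's pad, at x 78, y 118 mm in the stone's frame. A sound corner does not move when pressed; the rocking one stays up under a light touch, tips down by about 4 mm when pressed with 8 to 12 N, and comes up again when let go
- corner_fr (a point): the place to press on the stone's far right corner: a point on its top face near that corner's pad, at x 78, y -118 mm in the stone's frame. A sound corner does not move when pressed; the rocking one stays up under a light touch, tips down by about 4 mm when pressed with 8 to 12 N, and comes up again when let go
- shim_nl: the near left corner's yellow plastic wedge shim, loose on the counter, thin end under the stone's left edge, at x -68 mm of the stone's frame. Ramp 46 long, 36 wide, rising 3 to 14 mm, with an upright head 42 wide, 24 high, 6 thick. Origin: foot of the head's inner face, mid-width; x points the way in. Head 27 to 32 mm off the edge at first; goes home only at the rocking corner: home when it meets the edge (origin at y 150 mm of the stone's frame)
- shim_nr: the near right corner's yellow plastic wedge shim, loose on the counter, thin end under the stone's right edge, at x -68 mm of the stone's frame. Ramp 46 long, 36 wide, rising 3 to 14 mm, with an upright head 42 wide, 24 high, 6 thick. Origin: foot of the head's inner face, mid-width; x points the way in. Head 27 to 32 mm off the edge at first; goes home only at the rocking corner: home when it meets the edge (origin at y -150 mm of the stone's frame)
- shim_fl: the far left corner's yellow plastic wedge shim, loose on the counter, thin end under the stone's left edge, at x 68 mm of the stone's frame. Ramp 46 long, 36 wide, rising 3 to 14 mm, with an upright head 42 wide, 24 high, 6 thick. Origin: foot of the head's inner face, mid-width; x points the way in. Head 27 to 32 mm off the edge at first; goes home only at the rocking corner: home when it meets the edge (origin at y 150 mm of the stone's frame)
- shim_fr: the far right corner's yellow plastic wedge shim, loose on the counter, thin end under the stone's right edge, at x 68 mm of the stone's frame. Ramp 46 long, 36 wide, rising 3 to 14 mm, with an upright head 42 wide, 24 high, 6 thick. Origin: foot of the head's inner face, mid-width; x points the way in. Head 27 to 32 mm off the edge at first; goes home only at the rocking corner: home when it meets the edge (origin at y -150 mm of the stone's frame)
- balance: the white balance with a round steel pan on the stone, 140 x 160 x 50 mm; origin under its centre
- weight: brass calibration weight with a knob, 31 mm across, 41 mm high, on the near margin of the stone; origin under its centre
- vial: amber medicine jar, 42 mm across, 78 mm high, behind the stone; origin under its centre
- dish: white weighing dish, 64 mm across, 20 mm high, in front of the stone; origin under its centre
- jar: white jar with a blue cap, 60 mm across, 90 mm high; origin under its centre
- canister_a: amber medicine canister in a white carrier, 134 x 72 x 78 mm; origin under its centre
- canister_b: amber medicine canister in a white carrier, 134 x 72 x 78 mm; origin under its centre
Things that resemble listed ones, but are neither listed nor needed, are in the scene too. What is shaped like the shim_fr but black or pink is not meant.

How it is judged:
By the outcome, as a careful person would: the job done as asked, in the order asked, and still so for the second after the job is handed in, with the robot touching nothing.
It also fails if it takes over 56 s, if anything falls off the work surface, if the arm or the gripper's body presses on something with over 40 N, if the wrist force passes 120 N, or if a joint passes its speed limit or range.

## Robot

A 7-joint arm with a two-finger parallel gripper is mounted at the origin on the work surface. World frame = base frame: x ahead of the robot, y to its left, z up, the work surface at z = 0. Lengths are in mm, angles in degrees, forces in N, time in s.
With the tool pointing down it reaches from about 400 to 925 mm from the base axis. Payload 4.1 kg.
Tool frame: the origin (TCP) lies on the centre line of the jaws, within the pads' length; the fingertips stand 14 mm ahead of it and the grasp point (between the pads) lies 5 mm behind it; x points along the fingers, y is the direction in which the jaws open and shut, and the axes are right-handed (so a half turn about x gives the same grasp; the last joint's range is limited). The gripper opens to 85 mm and grips with 20 to 120 N. Pads are 22 mm wide; open, the fingers measure 114 mm over their backs; the gripper's body (76 mm by 85 mm) begins 54 mm behind the grasp point. The pads swing forward as they close: fully open they stand 13 mm farther back than shut.
Start: joints at [-78.839, 22.827, 2.584, 88.041, -1.071, 69.15, -2.905], TCP at [188.213, 622.191, 218.547] pointing down, gripper open.
Joint ranges: [-161.44, 161.44], [-28.35, 127.94], [-78.24, 83.42], [0, 140.83], [-78.03, 258.03], [13.02, 114.36], [-168.23, 168.23]. Speed limits (degrees/s): [147.25, 147.25, 180, 180, 180, 180, 180].

## Interface

Orientations are given as a 3x3 rotation matrix whose columns are the frame's x, y, z axes.
In Python, from workcell import read_state, imaging, job_done gives the robot as it stands. The module is installed in compiled form; this text tells all that it offers.
- The arm moves only by the tool apply_moves, never from a script. Its argument "targets" is a list that holds one entry, the list of rows, each a list of 7 numbers: the shift along the tool's x, y, z in units of 50 mm (1.0 is 50 mm), then the turn, a rotation vector about the tool's x, y, z in units of 6 degrees (1.0 is 6 degrees), then the closure in counts, from 0 (fully open) to 255 (shut). A call has 1 to 12 rows; each row shifts and turns the pose as measured when the row begins, along the tool's axes as they then stand; what a row does not reach is not made up. A row lasts 1/10 s, in which the tool goes at most 50 mm and 8.59 degrees, less where a joint would pass 70% of its speed; a pose out of reach is approached as far as the arm can. A call is refused whole if a number of a shift passes 1 or a number of a turn 1, either way. A call with a gripper value outside its range is refused whole. The fingers move at their own pace and stop on an object; the grip force is fixed at half the most. Time passes only in rows, so rows that do not move let the fingers close. It gives the time, the measured TCP pose, the force and the opening at its end, in the units of the state.
- read_state(): the state, without advancing time (a new reading comes with each control period).
- imaging.snapshot(name): name is "side" or "top" or "wrist"; returns a dict with "frame" (384x512x3 uint8, red, green, blue), "depth" (384x512 float32, mm along the optical axis (not along the pixel's ray), 0 where there is no reading), "mtx" (3x3 intrinsics, pixels), "pose" (4x4, takes a point from camera to world coordinates); the wrist camera has in their place "hand_eye" (4x4, takes a point from camera to tool coordinates, whose origin is the TCP and whose axes are the tool frame's). Camera axes: x right, y up, looking along -z (the intrinsics and any distortion apply to the point x, -y, -z); pixel columns grow to the right and rows downward; lengths in mm; the calibration is good to about 2 mm. A picture is of the moment at which its call begins: read the wrist's pose just before it.
- job_done(): hands the job in, once; it reports no verdict.
The state is a dict: "time_s": time; "qpos": joint angles; "qd": joint speeds; "joint_efforts": joint torques, N m; "position": TCP position; "eef_rot": TCP orientation; "ft_force": force on the tool from outside, world axes, zero at the start; "torque": the same for the moment, N m; "gripper_width": finger opening in mm.
Only numpy, scipy, OpenCV 4.12 (cv2) and the standard library are available. Lean on these libraries where they do the work, as an engineer would, in place of code of your own. Each camera call takes 0.05 s, during which the arm holds its last target.

## Working session

There is one attempt and no reset: what is moved stays moved. The work goes in short steps, Python scripts to look and compute and a tool call to move; the robot and the scene stay as the last step left them, time stands still between calls to the robot, and variables do not carry over. Pictures are saved under pics/ and viewed, and the job is handed in when it is done.

Besides the shell and the picture viewer there is one more tool, called after "Request:" as name(argument=value, ...) on one line, values as JSON. apply_moves: Moves the arm, as the interface text tells. Its arguments: {"type":"object","properties":{"targets":{"type":"array"}},"required":["targets"]}

```bash
mkdir -p pics
cat > h.py <<'E'
import numpy as np, cv2
from workcell import read_state, imaging, job_done
def snap(n):
    s=imaging.snapshot(n); return s
def save(s,name): cv2.imwrite('pics/'+name, s['frame'][:,:,::-1])
E
python3 - <<'E'
from h import *
st=read_state(); print({k:np.round(v,3).tolist() for k,v in st.items()})
for n in ['side','top','wrist']:
    s=snap(n); save(s,n+'0.png'); np.savez(n+'0.npz',**s); print(n,s['mtx'].tolist(),np.round(s.get('pose',s.get('hand_eye')),3).tolist(), [k for k in s])
E
```

```text
{'time_s': 0.0, 'qpos': [-78.838, 22.87, 2.581, 88.115, -1.072, 69.148, -2.904], 'qd': [-0.052, 0.013, 0.035, 0.004, 0.002, 0.086, -0.01], 'joint_efforts': [-0.001, -47.511, 1.364, -25.422, 0.012, 0.009, -0.0], 'position': [188.034, 621.525, 217.477], 'eef_rot': [[-0.0, 0.289, 0.957], [-0.002, 0.957, -0.289], [-1.0, -0.002, 0.0]], 'ft_force': [0.373, 0.766, 0.971], 'torque': [-0.02, 0.004, -0.022], 'gripper_width': 85.386}
side [[460.6995814927855, 0.0, 250.52530643571038], [0.0, 460.6995814927855, 190.9226468688634], [0.0, 0.0, 1.0]] [[0.991, 0.074, -0.112, 378.914], [-0.134, 0.501, -0.855, -1231.783], [-0.007, 0.862, 0.506, 782.043], [0.0, 0.0, 0.0, 1.0]] ['frame', 'depth', 'mtx', 'pose']
top [[362.55617692301297, 0.0, 257.01716711331073], [0.0, 362.55617692301297, 190.17807702487585], [0.0, 0.0, 1.0]] [[0.005, 0.998, -0.055, 493.295], [-1.0, 0.005, -0.008, -20.258], [-0.008, 0.055, 0.998, 1087.655], [0.0, 0.0, 0.0, 1.0]] ['frame', 'depth', 'mtx', 'pose']
wrist [[340.4004920840002, 0.0, 256.4891516789285], [0.0, 340.4004920840002, 189.94373972853282], [0.0, 0.0, 1.0]] [[-0.001, 0.32, -0.947, -154.653], [1.0, 0.001, -0.0, 0.344], [0.001, -0.947, -0.32, -83.467], [0.0, 0.0, 0.0, 1.0]] ['frame', 'depth', 'mtx', 'hand_eye']
```

View pics/side0.png

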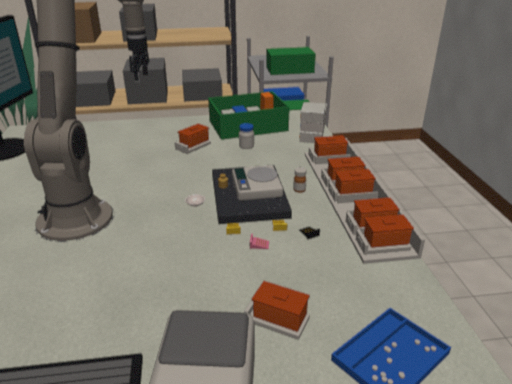

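View pics/top0.png

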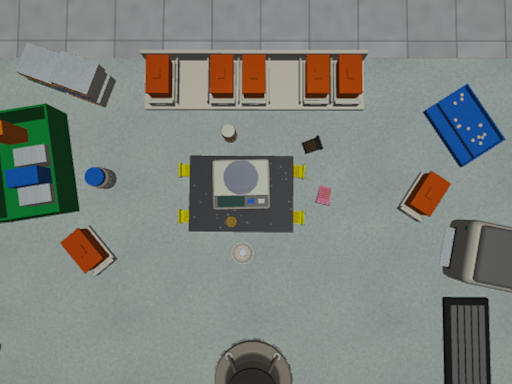

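View pics/wrist0.png

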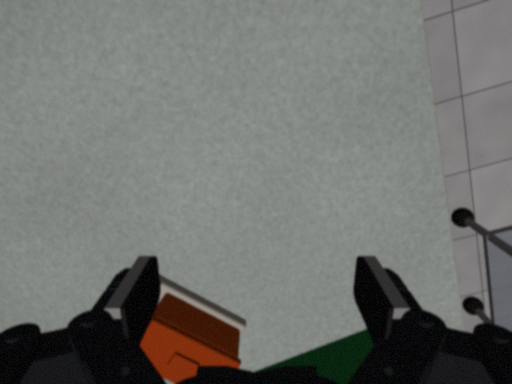

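The top view shows the stone at cols 189–293, rows 155–232. There are four yellow shims at about (184,170), (184,216), (299,170) and (299,217). The pink (323,195) and black (312,144) lookalikes lie to the right and are not meant. Next I'll measure.

```bash
cat >> h.py <<'E'
def ray(s,uv,z):
    K=s['mtx'];T=s['pose'];uv=np.atleast_2d(np.float64(uv))
    d=np.c_[(uv[:,0]-K[0,2])/K[0,0],-(uv[:,1]-K[1,2])/K[1,1],-np.ones(len(uv))]@T[:3,:3].T
    return T[:3,3]+d*((z-T[2,3])/d[:,2])[:,None]
def cloud(s):
    K=s['mtx'];h,w=s['depth'].shape;u,v=np.meshgrid(np.arange(w),np.arange(h));D=s['depth']
    p=np.stack([(u-K[0,2])/K[0,0]*D,-(v-K[1,2])/K[1,1]*D,-D],-1)
    return p@s['pose'][:3,:3].T+s['pose'][:3,3]
E
python3 - <<'E'
from h import *
for n in ['top','side']:
    s=dict(np.load(n+'0.npz')); P=cloud(s); f=s['frame'].astype(int)
    hsv=cv2.cvtColor(s['frame'],cv2.COLOR_RGB2HSV)
    r,g,b=f[...,0],f[...,1],f[...,2]
    Z=P[...,2]
    reg=(P[...,0]>330)&(P[...,0]<800)&(abs(P[...,1])<250)
    dark=((f.max(-1)<75)&reg&(Z>36)&(Z<52)).astype(np.uint8)
    dark=cv2.morphologyEx(dark,cv2.MORPH_CLOSE,np.ones((5,5)))
    c=max(cv2.findContours(dark,0,2)[0],key=cv2.contourArea)
    hull=cv2.convexHull(c)
    q=ray(s,hull[:,0],44)[:,:2]
    rc=cv2.minAreaRect(np.float32(q)); print(n,rc, np.round(cv2.boxPoints(rc)).tolist())
    zz=P[dark>0]; A=np.c_[zz[:,:2],np.ones(len(zz))]; print('plane',np.linalg.lstsq(A,zz[:,2],rcond=None)[0],np.median(zz[:,2]))
    for cx,cy in [(78,118),(78,-118),(-78,118),(-78,-118)]:
        C=np.array(rc[0]); m=(dark>0)&(np.hypot(P[...,0]-C[0]-cx,P[...,1]-C[1]-cy)<20); print('corner',cx,cy,m.sum(),Z[m].mean())
    y=((hsv[...,0]>22)&(hsv[...,0]<33)&(hsv[...,1]>170)&(f.max(-1)>100)&reg).astype(np.uint8)
    k,l,st,ce=cv2.connectedComponentsWithStats(y)
    for i in range(1,k):
        if st[i,4]>12:
            m=l==i; pp=P[m]; print('yel',st[i].tolist(),ce[i].round(1).tolist(),'x',pp[:,0].min().round(),pp[:,0].max().round(),'y',pp[:,1].min().round(),pp[:,1].max().round(),'z',pp[:,2].max().round())
            hi=pp[pp[:,2]>19]; 
            if len(hi): print('   head',hi.mean(0).round(1),len(hi), 'xr',hi[:,0].min().round(),hi[:,0].max().round(),'yr',hi[:,1].min().round(),hi[:,1].max().round())
    x0,y0,x1,y1=(170,120,340,270) if n=='top' else (170,140,340,270)
    cr=cv2.resize(s['frame'][y0:y1,x0:x1],None,fx=4.5,fy=4,interpolation=cv2.INTER_CUBIC); cv2.imwrite('pics/%scrop.png'%n,cr[:,:,::-1])
E
```

```text
top ((541.6182250976562, 35.342254638671875), (216.42413330078125, 295.83233642578125), 0.00937639083713293) [[433.0, 183.0], [433.0, -113.0], [650.0, -113.0], [650.0, 183.0]]
plane [-4.13257478e-02 -2.80038540e-02  7.19679924e+01] 43.71392336185477
corner 78 118 145 43.732098844712965
corner 78 -118 149 43.63162244506343
corner -78 118 152 43.708486632689045
corner -78 -118 153 43.675443452372186
yel [179, 163, 11, 14, 132] [183.8, 169.7] x 493.0 631.0 y -20.0 220.0 z 1088.0
   head [608.3 210.7  49.3] 40 xr 493.0 631.0 yr -20.0 220.0
yel [293, 165, 12, 13, 133] [298.5, 170.9] x 493.0 628.0 y -150.0 -20.0 z 1088.0
   head [ 600.4 -128.1  103.3] 29 xr 493.0 626.0 yr -150.0 -20.0
yel [178, 210, 11, 13, 126] [182.8, 216.0] x 456.0 492.0 y 192.0 225.0 z 27.0
   head [475.8 216.5  23.5] 33 xr 457.0 492.0 yr 213.0 220.0
yel [293, 211, 11, 13, 128] [298.1, 217.0] x 456.0 493.0 y -147.0 -20.0 z 1088.0
   head [ 473.8 -129.1   67.6] 29 xr 456.0 493.0 yr -147.0 -20.0
side ((537.8380126953125, 24.3643798828125), (305.8518371582031, 216.75100708007812), 89.73513793945312) [[429.0, -128.0], [646.0, -129.0], [647.0, 177.0], [430.0, 178.0]]
plane [ -0.18221441  -0.28044303 128.37300146] 44.977171338633354
corner 78 118 0 nan
corner 78 -118 82 44.306621452194676
corner -78 118 33 45.95589979650251
corner -78 -118 90 44.44563589796433
yel [273, 221, 13, 9, 86] [279.1, 225.2] x 587.0 622.0 y -154.0 -106.0 z 28.0
   head [ 604.  -149.2   23. ] 34 xr 587.0 621.0 yr -154.0 -142.0
yel [227, 223, 13, 10, 92] [232.7, 228.3] x 452.0 487.0 y -154.0 -105.0 z 29.0
   head [ 469.1 -147.1   23.3] 38 xr 452.0 487.0 yr -154.0 -140.0<stdin>:16: RuntimeWarning: Mean of empty slice.
  ret = ret.dtype.type(ret / rcount)
```

```bash
ls pics
```

```text
side0.png
sidecrop.png
top0.png
topcrop.png
wrist0.png
```

View pics/topcrop.png

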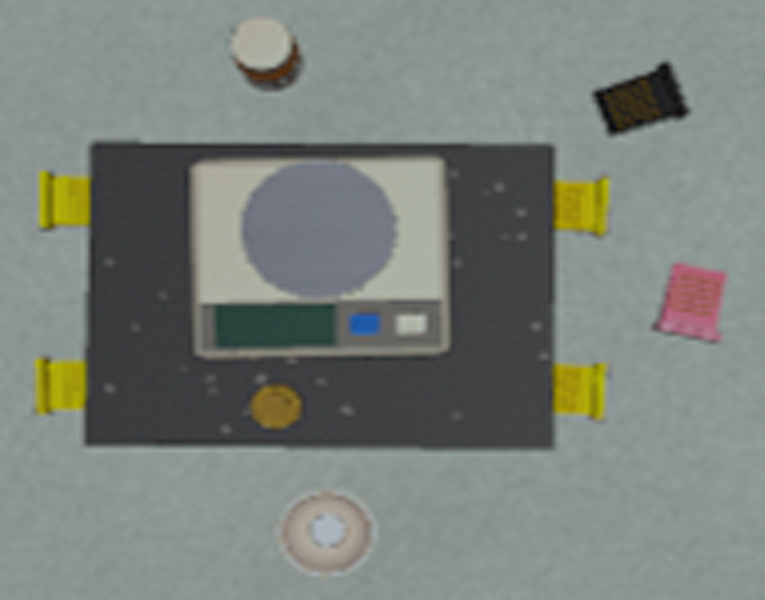

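Run:
```python
from h import *
s=dict(np.load('top0.npz')); f=s['frame'].astype(float).max(-1)
# subpixel edges: find gradient max along scan
def edge(prof):
    g=np.abs(np.gradient(prof)); i=int(np.argmax(g)); i=min(max(i,1),len(g)-2); a,b,c=g[i-1:i+2]; return i+0.5*(a-c)/(a-2*b+c+1e-9)
L=[];R=[];T=[];B=[]
for r in range(182,206,1): L.append((183+edge(f[r,183:197]),r)); R.append((286+edge(f[r,286:300]),r))
for c in list(range(195,206))+list(range(274,288)): T.append((c,149+edge(f[149:161,c])))
for c in list(range(195,222))+list(range(250,288)): B.append((c,225+edge(f[225:240,c])))
for n,e in zip('LRTB',[L,R,T,B]):
    for z in (44,):
        p=ray(s,np.array(e),z)[:,:2]; 
        if n in 'LR': a=np.polyfit(p[:,0]-541,p[:,1],1)
        else: a=np.polyfit(p[:,1]-35,p[:,0],1)
        print(n,a.round(4),np.std(p,0).round(1))
```

```text
L [-2.300000e-03  1.845294e+02] [20.   0.3]
R [-1.140000e-02 -1.149512e+02] [20.   0.3]
T [1.700000e-03 6.513917e+02] [  0.4 116.4]
B [6.700000e-03 4.316977e+02] [ 0.7 90. ]
```

The crop shows the stone with its shims, and the balance well inside the stone. The weight is at (276,407), on the near margin and away from the corner points. The stone centre is ≈ (541.5, 34.8) with yaw ≈ 0.4°. I'll close the fingers, square the tool up and travel.

Request:
apply_moves(targets=[[[0, 0, 0, -0.95, 0, 0, 255], [0, 0, 0, -0.95, 0, 0, 255], [0, 0, 0, -0.9, 0, 0, 255], [0, -0.8, 0.45, 0, 0, 0, 255], [0, -0.8, 0.45, 0, 0, 0, 255], [0, -0.8, 0.45, 0, 0, 0, 255], [0, -0.8, 0.45, 0, 0, 0, 255], [0, -0.8, 0.45, 0, 0, 0, 255], [0, -0.8, 0.45, 0, 0, 0, 255], [0, -0.8, 0.45, 0, 0, 0, 255], [0, -0.8, 0.45, 0, 0, 0, 255], [0, -0.8, 0.45, 0, 0, 0, 255]]])

```text
time_s: 1.35
position: [396.4, 256.7, 212.9]
eef_rot: [[-0.006, -0.028, 1.0], [-0.004, 1.0, 0.028], [-1.0, -0.003, -0.006]]
ft_force: [0.5, 0.4, -0.4]
gripper_width: -0.2
```

Run:
```python
from h import *
st=read_state(); print({k:np.round(v,3).tolist() for k,v in st.items()})
```

```text
{'time_s': 1.35, 'qpos': [-49.901, 4.996, 12.601, 111.84, -1.255, 63.666, 54.836], 'qd': [33.473, -4.591, 24.51, 5.395, -0.959, -1.066, 57.708], 'joint_efforts': [-3.266, -28.825, -0.44, -23.515, -0.029, 0.297, -0.854], 'position': [396.375, 256.654, 212.872], 'eef_rot': [[-0.006, -0.028, 1.0], [-0.004, 1.0, 0.028], [-1.0, -0.003, -0.006]], 'ft_force': [0.518, 0.425, -0.373], 'torque': [0.037, -0.087, 0.051], 'gripper_width': -0.196}
```

Request:
apply_moves(targets=[[[0.4, -0.7, 0.45, 0.2, 0, 0, 255], [0.6, -0.7, 0.45, 0, 0, 0, 255], [0.6, -0.5, 0.3, 0, 0, 0, 255], [0.6, -0.1, 0.1, 0, 0, 0, 255], [0, 0, 0, 0, 0, 0, 255]]])

```text
time_s: 1.85
position: [467.5, 147.2, 102.9]
eef_rot: [[0.001, 0.007, 1.0], [-0.002, 1.0, -0.007], [-1.0, -0.002, 0.001]]
ft_force: [-1.7, 0.5, 0.1]
gripper_width: 0.1
```

Request:
apply_moves(targets=[[[0.4, 0.1, -0.08, -0.05, 0, 0, 255], [0.35, 0, 0, 0, 0, 0, 255], [0, 0, 0, 0, 0, 0, 255]]])

```text
time_s: 2.15
position: [464.4, 154.1, 66.9]
eef_rot: [[0.003, 0.001, 1.0], [-0.0, 1.0, -0.001], [-1.0, -0.0, 0.003]]
ft_force: [-0.4, -0.7, 0.3]
gripper_width: 0.1
```

Run:
```python
from h import *
s=snap('side'); cv2.imwrite('pics/s1.png',cv2.resize(s['frame'][100:270,150:350],None,fx=4,fy=3.5)[:,:,::-1])
st=read_state(); print(st['position'],st['ft_force'])
```

```text
[465.1625268  154.72419538  67.96972325] [0.03134678 0.61168314 1.50129133]
```

View pics/s1.png

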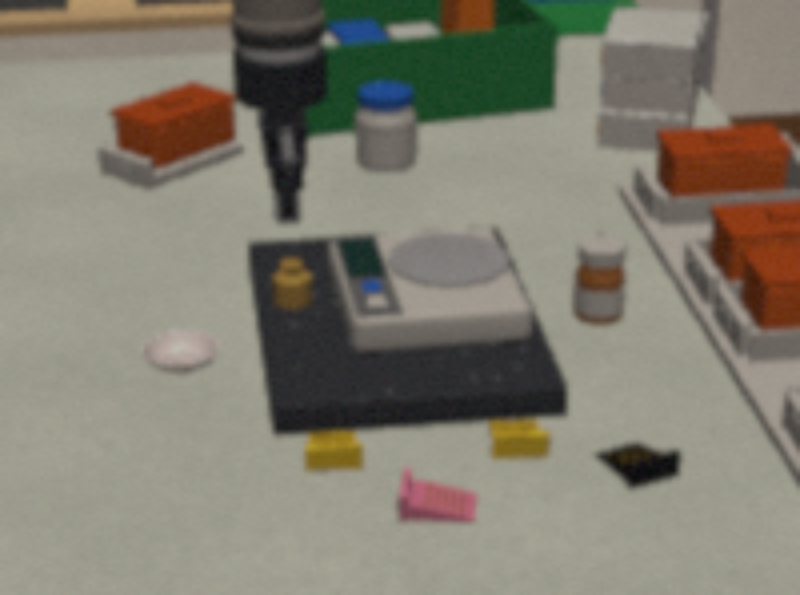

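The picture shows the closed fingertips (crop 288,218) above the stone's near-left corner. Now I'll go down in small steps.

Request:
apply_moves(targets=[[[0.1, 0, 0, 0, 0, 0, 255], [0.08, 0, 0, 0, 0, 0, 255], [0.04, 0, 0, 0, 0, 0, 255]]])

```text
time_s: 2.5
position: [467.5, 157.4, 60.2]
eef_rot: [[0.01, -0.002, 1.0], [0.005, 1.0, 0.002], [-1.0, 0.005, 0.01]]
ft_force: [-0.1, 0.5, 0.0]
gripper_width: -0.2
```

Request:
apply_moves(targets=[[[0.04, 0, 0, 0, 0, 0, 255], [0.04, 0, 0, 0, 0, 0, 255]]])

```text
time_s: 2.7
position: [468.1, 157.8, 56.7]
eef_rot: [[0.012, -0.002, 1.0], [0.006, 1.0, 0.002], [-1.0, 0.006, 0.012]]
ft_force: [-0.5, 0.1, -0.5]
gripper_width: 0.2
```

Request:
apply_moves(targets=[[[0.04, 0, 0, 0, 0, 0, 255], [0.04, 0, 0, 0, 0, 0, 255]]])

```text
time_s: 2.9
position: [468.4, 157.8, 52.6]
eef_rot: [[0.012, -0.002, 1.0], [0.006, 1.0, 0.002], [-1.0, 0.006, 0.012]]
ft_force: [0.5, -0.8, -0.5]
gripper_width: -0.3
```

Run:
```python
from h import *
st=read_state(); print(st['position'],st['ft_force'])
s=snap('side'); a=cv2.resize(s['frame'][130:200,190:270],None,fx=5,fy=5)
s=snap('top'); b=cv2.resize(s['frame'][190:260,160:240],None,fx=5,fy=5)
cv2.imwrite('pics/s2.png',np.hstack([a,b])[:,:,::-1])
```

```text
[468.37839019 157.77540689  52.57781273] [ 0.5464328  -0.79540613 -0.531835  ]
```

View pics/s2.png

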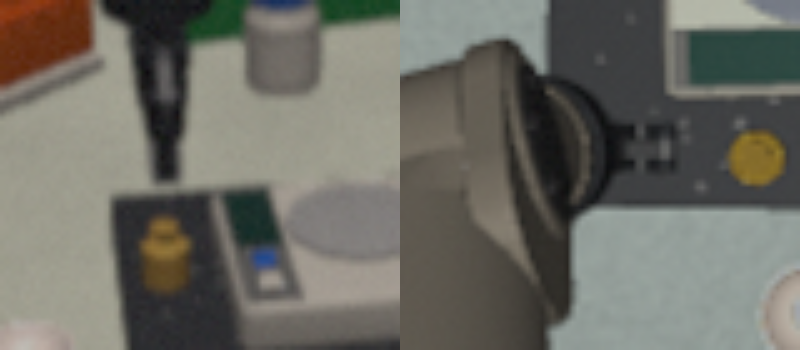

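Run:
```python
from h import *
t=dict(np.load('top0.npz')); s=dict(np.load('side0.npz'))
for z in (40,50,60,70,80): print(z, ray(t,(214,220),z).round(), ray(s,(223,165),z).round())
q=snap('top'); P=cloud(q); print(P[212:230:2,196:222:3].round()[...,1:].astype(int).tolist())
```

```text
40 [[464. 112.  40.]] [[472. 215.  40.]]
50 [[464. 111.  50.]] [[471. 195.  50.]]
60 [[464. 109.  60.]] [[470. 176.  60.]]
70 [[465. 108.  70.]] [[468. 156.  70.]]
80 [[465. 107.  80.]] [[467. 137.  80.]]
[[[125, 262], [124, 228], [146, 46], [138, 43], [129, 44], [121, 42], [112, 43], [103, 42], [94, 45]], [[123, 272], [123, 235], [121, 201], [137, 47], [128, 46], [120, 47], [111, 46], [103, 44], [94, 46]], [[122, 277], [122, 238], [120, 209], [117, 178], [113, 152], [105, 153], [97, 157], [103, 43], [94, 44]], [[121, 281], [119, 255], [119, 215], [116, 183], [111, 164], [104, 164], [97, 159], [103, 46], [94, 45]], [[121, 285], [119, 256], [118, 216], [118, 174], [111, 167], [105, 158], [97, 156], [103, 42], [94, 44]], [[121, 285], [118, 259], [119, 215], [117, 180], [113, 152], [105, 158], [97, 158], [103, 42], [94, 41]], [[121, 286], [119, 255], [119, 213], [118, 172], [113, 153], [105, 155], [97, 160], [103, 42], [94, 42]], [[122, 279], [122, 238], [121, 201], [137, 42], [128, 45], [120, 43], [111, 41], [103, 43], [94, 46]], [[123, 273], [122, 238], [145, 46], [137, 42], [128, 43], [120, 44], [111, 47], [103, 43], [94, 44]]]
```

Run:
```python
from h import *
q=snap('side'); P=cloud(q)
for v in range(140,172,2):
    print(v,[tuple(P[v,u].round().astype(int)) for u in range(219,228,2)], q['frame'][v,223].tolist())
print(read_state()['position'], read_state()['qpos'])
```

```text
140 [(np.int64(457), np.int64(121), np.int64(178)), (np.int64(463), np.int64(118), np.int64(179)), (np.int64(469), np.int64(118), np.int64(179)), (np.int64(476), np.int64(118), np.int64(178)), (np.int64(483), np.int64(137), np.int64(169))] [62, 60, 61]
142 [(np.int64(456), np.int64(118), np.int64(173)), (np.int64(462), np.int64(117), np.int64(173)), (np.int64(469), np.int64(114), np.int64(174)), (np.int64(475), np.int64(113), np.int64(174)), (np.int64(484), np.int64(145), np.int64(159))] [82, 80, 82]
144 [(np.int64(456), np.int64(128), np.int64(161)), (np.int64(462), np.int64(116), np.int64(166)), (np.int64(468), np.int64(111), np.int64(168)), (np.int64(475), np.int64(122), np.int64(163)), (np.int64(483), np.int64(143), np.int64(153))] [97, 93, 92]
146 [(np.int64(456), np.int64(133), np.int64(152)), (np.int64(462), np.int64(118), np.int64(158)), (np.int64(468), np.int64(107), np.int64(163)), (np.int64(476), np.int64(132), np.int64(151)), (np.int64(483), np.int64(146), np.int64(144))] [96, 91, 90]
148 [(np.int64(455), np.int64(106), np.int64(157)), (np.int64(460), np.int64(98), np.int
[... 2335 characters left out ...]
t64(67)), (np.int64(491), np.int64(277), np.int64(3))] [89, 89, 83]
168 [(np.int64(456), np.int64(182), np.int64(46)), (np.int64(462), np.int64(179), np.int64(47)), (np.int64(470), np.int64(186), np.int64(43)), (np.int64(476), np.int64(175), np.int64(48)), (np.int64(483), np.int64(176), np.int64(47))] [114, 114, 105]
170 [(np.int64(455), np.int64(168), np.int64(46)), (np.int64(461), np.int64(167), np.int64(45)), (np.int64(468), np.int64(166), np.int64(46)), (np.int64(475), np.int64(165), np.int64(46)), (np.int64(482), np.int64(162), np.int64(47))] [55, 55, 59]
[468.2660562  157.74034381  52.59150333] [-38.04919068  19.02697892  17.07234446 119.32726146  -8.3115499
  41.98553035  74.3560478 ]
```

Run:
```python
from h import *
st=read_state(); s=snap('wrist'); save(s,'w1.png')
T=np.eye(4);T[:3,:3]=st['eef_rot'];T[:3,3]=st['position']
s['pose']=T@s['hand_eye']; P=cloud(s)
print(st['time_s'],st['position'],st['qpos'])
for v in range(10,384,40): print(v,[tuple(int(x) for x in P[v,u].round()) if s['depth'][v,u]>0 else 0 for u in range(50,512,60)])
```

```text
3.1 [468.2660562  157.74034381  52.59150333] [-38.04919068  19.02697892  17.07234446 119.32726146  -8.3115499
  41.98553035  74.3560478 ]
10 [(354, 54, 12), (352, 79, -1), (352, 112, 0), (352, 144, -1), (352, 177, -2), (352, 209, 0), (352, 242, 0), (352, 275, 0)]
50 [(373, 47, 7), (372, 76, -1), (372, 110, -1), (372, 144, -1), (372, 178, -1), (372, 211, -1), (372, 245, 0), (372, 279, 0)]
90 [(394, 38, -1), (394, 73, -1), (394, 108, -1), (394, 143, -1), (394, 178, 0), (394, 213, 0), (394, 249, -1), (394, 284, -1)]
130 [(417, 34, 0), (417, 70, -2), (417, 106, 0), (417, 143, -1), (417, 179, -2), (417, 216, -1), (417, 252, -2), (417, 288, 0)]
170 [(430, 55, 42), (430, 86, 44), (430, 116, 43), (430, 145, 43), (430, 175, 43), (442, 218, 0), (443, 256, -1), (443, 294, -1)]
210 [(443, 65, 63), (451, 83, 44), (451, 114, 44), (451, 145, 44), (451, 176, 45), (464, 216, 14), (470, 260, -1), (470, 300, -1)]
250 [(458, 68, 74), (475, 79, 43), (475, 111, 42), (475, 144, 43), (475, 177, 43), (488, 217, 20), (500, 265, -1), (500, 307, -1)]
290 [(494, 48, 51), (493, 81, 53), (500, 110, 43), (453, 149, 110), (454, 170, 108), (533, 226, -1), (532, 269, -1), (533, 313, -1)]
330 [(495, 64, 80), (454, 115, 126), (456, 132, 124), (450, 151, 132), (449, 167, 132), (454, 185, 127), (568, 275, -1), (568, 320, -1)]
370 [(453, 107, 141), (455, 120, 139), (473, 130, 123), (449, 152, 145), (449, 166, 146), (473, 188, 123), (455, 197, 140), (454, 212, 141)]
```

View pics/w1.png

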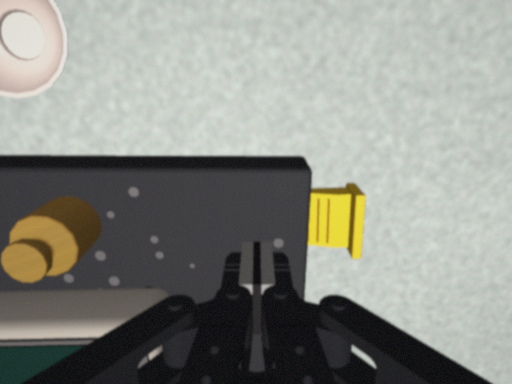

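Run:
```python
from h import *
st=read_state(); s=snap('wrist')
T=np.eye(4);T[:3,:3]=st['eef_rot'];T[:3,3]=st['position']
s['pose']=T@s['hand_eye']; P=cloud(s)
for v in range(234,330,6): print(v,[tuple(int(x) for x in P[v,u].round()) for u in (236,248,256,264,280)])
```

```text
234 [(465, 148, 43), (465, 154, 43), (465, 158, 44), (465, 163, 43), (465, 171, 44)]
240 [(469, 148, 44), (469, 154, 43), (469, 158, 44), (468, 163, 44), (469, 171, 44)]
246 [(472, 147, 43), (456, 155, 73), (455, 158, 75), (456, 162, 74), (472, 171, 43)]
252 [(460, 149, 72), (456, 155, 79), (456, 158, 79), (456, 162, 78), (460, 169, 72)]
258 [(460, 149, 77), (456, 155, 84), (456, 158, 84), (456, 161, 83), (460, 169, 77)]
264 [(460, 150, 81), (455, 155, 89), (383, 157, 206), (456, 161, 89), (460, 168, 82)]
270 [(459, 150, 87), (456, 155, 93), (456, 158, 93), (456, 161, 92), (460, 168, 86)]
276 [(460, 150, 91), (455, 155, 97), (455, 158, 97), (455, 161, 97), (460, 167, 91)]
282 [(460, 150, 95), (455, 155, 101), (455, 158, 102), (455, 161, 101), (460, 167, 94)]
288 [(453, 151, 108), (454, 155, 107), (458, 158, 102), (458, 161, 101), (453, 166, 108)]
294 [(452, 151, 112), (454, 155, 110), (460, 158, 102), (455, 161, 109), (453, 166, 112)]
300 [(455, 151, 112), (454, 155, 113), (462, 158, 102), (455, 161, 113), (455, 166, 113)]
306 [(454, 152, 116), (455, 155, 116), (465, 158, 103), (456, 161, 114), (454, 166, 116)]
312 [(455, 152, 118), (455, 155, 118), (468, 158, 102), (458, 161, 114), (455, 165, 118)]
318 [(454, 152, 121), (457, 155, 118), (470, 158, 102), (462, 161, 113), (454, 165, 121)]
324 [(455, 152, 124), (465, 155, 112), (473, 158, 103), (464, 161, 113), (454, 165, 125)]
```

Both cameras put the closed fingertips at z ≈ 70, about 33 mm higher than the TCP reading implies. The lateral position agrees. The stone hasn't been touched yet, so I'll keep going down slowly and go by force.

Request:
apply_moves(targets=[[[0.15, -0.1, -0.1, 0, 0, 0, 255], [0.15, 0, 0, 0, 0, 0, 255], [0.06, 0, 0, 0, 0, 0, 255], [0, 0, 0, 0, 0, 0, 255]]])

```text
time_s: 3.6
position: [462.7, 152.2, 32.9]
eef_rot: [[0.011, -0.001, 1.0], [0.006, 1.0, 0.001], [-1.0, 0.006, 0.011]]
ft_force: [0.2, -0.6, -0.2]
gripper_width: -0.5
```

Request:
apply_moves(targets=[[[0.04, 0, 0, 0, 0, 0, 255], [0.04, 0, 0, 0, 0, 0, 255]]])

```text
time_s: 3.8
position: [462.9, 152.3, 30.8]
eef_rot: [[0.009, -0.001, 1.0], [0.006, 1.0, 0.001], [-1.0, 0.006, 0.009]]
ft_force: [-8.7, -2.9, 34.9]
gripper_width: -0.1
```

Contact: 35 N at TCP z 30.8, free at 32.9. The corner gave less than 2 mm, so near-left is sound. Tip contact with the top face is at TCP z ≈ 32. Next is near-right, going over the weight.

Request:
apply_moves(targets=[[[-0.8, 0, 0, 0, 0, 0, 255], [-0.8, 0, 0, 0, 0, 0, 255], [-0.1, -0.9, 0, 0, 0, 0, 255], [0, -0.9, 0, 0, 0, 0, 255], [0, -0.9, 0, 0, 0, 0, 255], [0, -0.9, 0, 0, 0, 0, 255], [0, -0.6, 0, 0, 0, 0, 255], [0, 0, 0, 0, 0, 0, 255]]])

```text
time_s: 4.6
position: [467.7, -62.7, 120.9]
eef_rot: [[0.02, -0.008, 1.0], [0.008, 1.0, 0.008], [-1.0, 0.008, 0.02]]
ft_force: [0.5, 0.9, 0.0]
gripper_width: -0.3
```

Request:
apply_moves(targets=[[[0.5, -0.4, -0.1, 0, 0.19, -0.08, 255], [0.5, 0, 0, 0, 0, 0, 255], [0.5, 0, 0, 0, 0, 0, 255], [0, 0, 0, 0, 0, 0, 255], [0, 0, 0, 0, 0, 0, 255]]])

```text
time_s: 5.1
position: [466.5, -81.3, 45.2]
eef_rot: [[0.005, -0.009, 1.0], [0.001, 1.0, 0.009], [-1.0, 0.001, 0.005]]
ft_force: [-0.6, -0.6, 0.3]
gripper_width: 0.0
```

Request:
apply_moves(targets=[[[0.16, -0.04, -0.06, 0, 0, 0, 255], [0.04, 0, 0, 0, 0, 0, 255], [0, 0, 0, 0, 0, 0, 255]]])

```text
time_s: 5.4
position: [465.5, -82.2, 36.8]
eef_rot: [[0.01, -0.011, 1.0], [0.002, 1.0, 0.011], [-1.0, 0.002, 0.01]]
ft_force: [0.1, -0.4, 0.5]
gripper_width: 0.1
```

Request:
apply_moves(targets=[[[0.02, 0, 0, 0, 0, 0, 255]]])

```text
time_s: 5.5
position: [466.0, -82.1, 36.4]
eef_rot: [[0.011, -0.011, 1.0], [0.002, 1.0, 0.011], [-1.0, 0.002, 0.011]]
ft_force: [-0.8, -0.4, 0.9]
gripper_width: 0.2
```

Request:
apply_moves(targets=[[[0.02, 0, 0, 0, 0, 0, 255]]])

```text
time_s: 5.6
position: [466.4, -82.1, 35.7]
eef_rot: [[0.012, -0.011, 1.0], [0.002, 1.0, 0.011], [-1.0, 0.002, 0.012]]
ft_force: [1.0, -0.7, 0.7]
gripper_width: 0.1
```

Request:
apply_moves(targets=[[[0.04, 0, -0.01, 0, 0, 0, 255], [0.03, 0, -0.01, 0, 0, 0, 255]]])

```text
time_s: 5.8
position: [466.0, -82.0, 32.4]
eef_rot: [[0.013, -0.011, 1.0], [0.002, 1.0, 0.011], [-1.0, 0.002, 0.013]]
ft_force: [-0.0, -0.3, -0.1]
gripper_width: -0.1
```

Request:
apply_moves(targets=[[[0.02, 0, -0.01, 0, 0, 0, 255]]])

```text
time_s: 5.9
position: [465.5, -82.0, 31.3]
eef_rot: [[0.013, -0.011, 1.0], [0.002, 1.0, 0.011], [-1.0, 0.002, 0.013]]
ft_force: [-1.3, -0.2, 1.1]
gripper_width: -0.4
```

Request:
apply_moves(targets=[[[0.02, 0, -0.01, 0, 0, 0, 255]]])

```text
time_s: 6.0
position: [465.4, -82.1, 30.9]
eef_rot: [[0.014, -0.011, 1.0], [0.002, 1.0, 0.011], [-1.0, 0.002, 0.014]]
ft_force: [-2.1, 1.7, 14.5]
gripper_width: 0.0
```

Request:
apply_moves(targets=[[[0.01, 0, 0, 0, 0, 0, 255], [0.01, 0, 0, 0, 0, 0, 255]]])

```text
time_s: 6.2
position: [465.4, -82.1, 31.1]
eef_rot: [[0.013, -0.011, 1.0], [0.004, 1.0, 0.011], [-1.0, 0.004, 0.013]]
ft_force: [-1.3, 0.1, 5.6]
gripper_width: -0.2
```

Request:
apply_moves(targets=[[[0.03, 0, 0, 0, 0, 0, 255], [0.03, 0, 0, 0, 0, 0, 255]]])

```text
time_s: 6.4
position: [465.5, -82.1, 30.8]
eef_rot: [[0.012, -0.01, 1.0], [0.006, 1.0, 0.01], [-1.0, 0.006, 0.012]]
ft_force: [-6.0, 1.0, 19.4]
gripper_width: 0.3
```

Near-right held at 31 mm under 14–19 N, so it is sound. Next is far-right.

Request:
apply_moves(targets=[[[-0.6, 0, 0, 0, 0, 0, 255], [-0.1, 0, 0.8, 0, 0.1, -0.05, 255], [0, 0, 0.8, 0, 0, 0, 255], [0, 0, 0.8, 0, 0, 0, 255], [0, 0, 0.5, 0, 0, 0, 255], [0, 0, 0, 0, 0, 0, 255], [0, 0, 0, 0, 0, 0, 255]]])

```text
time_s: 7.1
position: [613.1, -80.6, 67.6]
eef_rot: [[0.0, -0.009, 1.0], [0.003, 1.0, 0.009], [-1.0, 0.003, 0.001]]
ft_force: [-0.5, -0.9, -0.7]
gripper_width: 0.1
```

Request:
apply_moves(targets=[[[0.3, -0.06, 0.13, 0, 0, 0, 255], [0.25, 0, 0, 0, 0, 0, 255], [0.05, 0, 0, 0, 0, 0, 255], [0, 0, 0, 0, 0, 0, 255]]])

```text
time_s: 7.5
position: [615.1, -83.6, 35.8]
eef_rot: [[-0.004, -0.008, 1.0], [0.004, 1.0, 0.008], [-1.0, 0.004, -0.004]]
ft_force: [0.3, -0.9, -0.8]
gripper_width: -0.2
```

Request:
apply_moves(targets=[[[0.03, 0, 0, 0, 0, 0, 255]]])

```text
time_s: 7.6
position: [614.5, -83.6, 34.5]
eef_rot: [[-0.004, -0.008, 1.0], [0.004, 1.0, 0.008], [-1.0, 0.004, -0.004]]
ft_force: [0.8, 0.5, -0.2]
gripper_width: 0.2
```

Request:
apply_moves(targets=[[[0.03, 0, 0, 0, 0, 0, 255]]])

```text
time_s: 7.7
position: [614.4, -83.5, 33.3]
eef_rot: [[-0.004, -0.007, 1.0], [0.005, 1.0, 0.007], [-1.0, 0.005, -0.004]]
ft_force: [0.8, 0.6, -0.1]
gripper_width: -0.2
```

Request:
apply_moves(targets=[[[0.02, 0, 0.08, 0, 0, 0, 255]]])

```text
time_s: 7.8
position: [618.1, -83.6, 32.5]
eef_rot: [[-0.004, -0.007, 1.0], [0.005, 1.0, 0.007], [-1.0, 0.005, -0.004]]
ft_force: [0.2, 0.9, -0.8]
gripper_width: 0.1
```

Request:
apply_moves(targets=[[[0.02, 0, 0, 0, 0, 0, 255]]])

```text
time_s: 7.9
position: [619.0, -83.4, 31.9]
eef_rot: [[-0.003, -0.008, 1.0], [0.005, 1.0, 0.008], [-1.0, 0.005, -0.003]]
ft_force: [-0.9, 0.0, 0.1]
gripper_width: -0.3
```

Request:
apply_moves(targets=[[[0.02, 0, 0, 0, 0, 0, 255]]])

```text
time_s: 8.0
position: [619.3, -83.4, 31.0]
eef_rot: [[-0.002, -0.008, 1.0], [0.005, 1.0, 0.008], [-1.0, 0.005, -0.002]]
ft_force: [-0.2, -0.4, 1.3]
gripper_width: 0.2
```

Request:
apply_moves(targets=[[[0.02, 0, 0, 0, 0, 0, 255]]])

```text
time_s: 8.1
position: [619.5, -83.5, 30.3]
eef_rot: [[-0.002, -0.008, 1.0], [0.005, 1.0, 0.008], [-1.0, 0.005, -0.002]]
ft_force: [-0.4, 1.0, 3.0]
gripper_width: 0.1
```

Request:
apply_moves(targets=[[[0.02, 0, 0, 0, 0, 0, 255]]])

```text
time_s: 8.2
position: [619.6, -83.6, 29.6]
eef_rot: [[-0.002, -0.008, 1.0], [0.005, 1.0, 0.008], [-1.0, 0.005, -0.002]]
ft_force: [-1.1, 0.0, 2.9]
gripper_width: 0.0
```

Request:
apply_moves(targets=[[[0.02, 0, 0, 0, 0, 0, 255]]])

```text
time_s: 8.3
position: [619.7, -83.7, 28.9]
eef_rot: [[-0.002, -0.007, 1.0], [0.005, 1.0, 0.008], [-1.0, 0.005, -0.002]]
ft_force: [-0.9, 0.1, 3.0]
gripper_width: 0.1
```

Request:
apply_moves(targets=[[[0.02, 0, 0, 0, 0, 0, 255], [0.02, 0, 0, 0, 0, 0, 255]]])

```text
time_s: 8.5
position: [620.0, -83.9, 27.3]
eef_rot: [[-0.001, -0.007, 1.0], [0.005, 1.0, 0.007], [-1.0, 0.005, -0.001]]
ft_force: [-0.7, 0.1, 3.6]
gripper_width: 0.0
```

Request:
apply_moves(targets=[[[0.02, 0, 0, 0, 0, 0, 255], [0.02, 0, 0, 0, 0, 0, 255]]])

```text
time_s: 8.7
position: [620.2, -83.9, 26.4]
eef_rot: [[-0.001, -0.007, 1.0], [0.005, 1.0, 0.007], [-1.0, 0.005, -0.001]]
ft_force: [-3.9, 1.1, 14.1]
gripper_width: -0.0
```

Request:
apply_moves(targets=[[[0.02, 0, 0, 0, 0, 0, 255]]])

```text
time_s: 8.8
position: [620.2, -83.9, 26.5]
eef_rot: [[-0.001, -0.007, 1.0], [0.006, 1.0, 0.007], [-1.0, 0.006, -0.001]]
ft_force: [-4.1, 0.7, 11.4]
gripper_width: 0.1
```

Far-right gave 4.5 mm, from 31 to 26.5 mm, before bottoming out at about 11 N. That is the rocking corner. I'll lift off, move outside shim_fr and look.

Request:
apply_moves(targets=[[[-0.1, 0, 0, 0, 0, 0, 255], [-0.6, 0, 0, 0, 0, 0, 255], [-0.6, -0.3, 0, 0, 0, 0, 255], [0, -0.8, -0.1, 0, 0, 0, 255], [0, -0.9, -0.1, 0, 0, 0, 255], [0, 0, 0, 0, 0, 0, 255], [0, 0, 0, 0, 0, 0, 255]]])

```text
time_s: 9.5
position: [611.7, -184.8, 91.0]
eef_rot: [[-0.001, -0.012, 1.0], [0.005, 1.0, 0.012], [-1.0, 0.005, -0.001]]
ft_force: [0.6, 0.9, -0.3]
gripper_width: -0.3
```

```bash
cat > look.py <<'E'
from h import *
import sys
st=read_state(); s=snap('wrist'); save(s,sys.argv[1])
T=np.eye(4);T[:3,:3]=st['eef_rot'];T[:3,3]=st['position']
s['pose']=T@s['hand_eye']; P=cloud(s)
print(st['time_s'],st['position'].round(1),st['ft_force'].round(1))
hsv=cv2.cvtColor(s['frame'],cv2.COLOR_RGB2HSV)
y=((hsv[...,0]>20)&(hsv[...,0]<34)&(hsv[...,1]>150)&(s['frame'].max(-1)>70)&(s['depth']>0)).astype(np.uint8)
k,l,sta,ce=cv2.connectedComponentsWithStats(y)
for i in range(1,k):
    if sta[i,4]>150:
        pp=P[l==i]; hi=pp[pp[:,2]>19]
        print(sta[i].tolist(),'all x',np.percentile(pp[:,0],[1,99]).round(1),'y',np.percentile(pp[:,1],[1,99]).round(1))
        if len(hi)>10: print('  head x',np.percentile(hi[:,0],[2,98]).round(1),'y',np.percentile(hi[:,1],[2,98]).round(1),'z',np.percentile(hi[:,2],[50,98]).round(1),'med',np.median(hi,0).round(1))
E
python3 look.py w2.png
```

```text
9.5 [ 611.7 -184.8   91. ] [ 0.6  0.9 -0.3]
[313, 0, 63, 13, 668] all x [483.4 490. ] y [-149.7 -111. ]
  head x [486.6 490.2] y [-149.7 -144. ] z [22.8 24.2] med [ 488.3 -147.    22.8]
[299, 159, 58, 61, 2660] all x [584.9 624.1] y [-151.6 -111.7]
  head x [584.9 623.9] y [-151.6 -144.4] z [23.1 24.5] med [ 603.  -148.2   23.1]
```

View pics/w2.png

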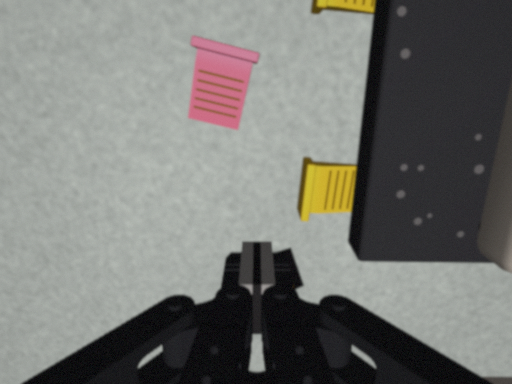

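Run:
```python
from h import *
st=read_state(); s=snap('wrist')
T=np.eye(4);T[:3,:3]=st['eef_rot'];T[:3,3]=st['position']; s['pose']=T@s['hand_eye']
print('stone far edge', ray(s,[(380,260),(440,261),(359,258),(351,242)],44).round(1).tolist(), 'right edge',ray(s,[(379,60),(370,150)],44).round(1).tolist())
t=snap('top'); P=cloud(t)
print('black', [ray(t,p,5).round().tolist()[0] for p in [(302,142),(306,149),(320,138),(323,146)]])
print('pink', [ray(t,p,5).round().tolist()[0] for p in [(320,186),(316,203),(331,188)]])
f=t['frame']; hsv=cv2.cvtColor(f,cv2.COLOR_RGB2HSV); cv2.imwrite('pics/t3.png',cv2.resize(f[125:245,170:340],None,fx=4.5,fy=4.5)[:,:,::-1])
b=t
t0=dict(np.load('top0.npz'))
for p in [(302,165),(302,178),(305,165),(305,178)]: print('head top corners z24',ray(t0,p,24).round(1))
```

```text
stone far edge [[645.1, -101.8, 44.0], [645.5, -61.1, 44.0], [643.7, -116.1, 44.0], [631.8, -122.7, 44.0]] right edge [[519.3, -118.2, 44.0], [570.0, -117.3, 44.0]]
black [[698.0, -146.0, 5.0], [677.0, -158.0, 5.0], [711.0, -200.0, 5.0], [687.0, -209.0, 5.0]]
pink [[566.0, -200.0, 5.0], [515.0, -188.0, 5.0], [560.0, -232.0, 5.0]]
head top corners z24 [[ 626.5 -143.8   24. ]]
head top corners z24 [[ 588.1 -143.7   24. ]]
head top corners z24 [[ 626.5 -152.6   24. ]]
head top corners z24 [[ 588.1 -152.5   24. ]]
```

View pics/t3.png

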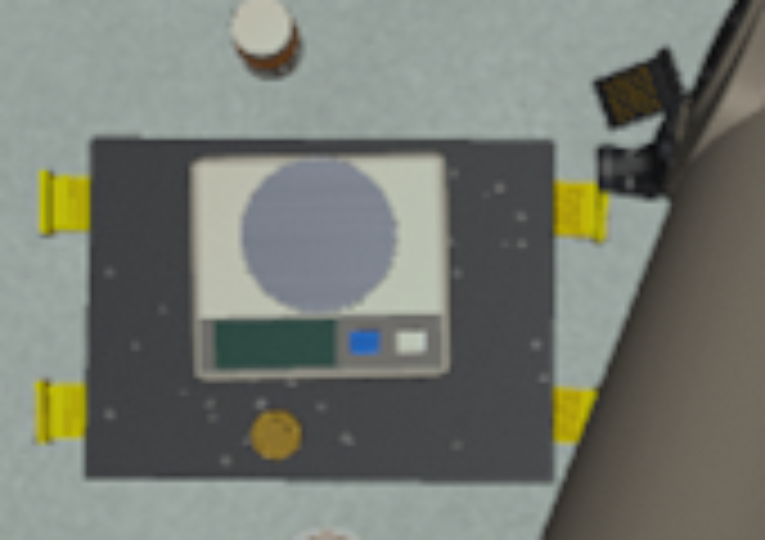

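The top view shows the black lookalike beyond x 677 and the pink one at x < 566, so the descent column at (608,-185) is free. The target is the plain yellow shim_fr, at wrist pixel (328,188) beside the far-right corner.

Request:
apply_moves(targets=[[[0.5, 0, -0.07, 0, 0, 0, 255], [0.5, 0, 0, 0, 0, 0, 255], [0.3, 0, 0, 0, 0, 0, 255], [0.1, 0, 0, 0, 0, 0, 255], [0, 0, 0, 0, 0, 0, 255], [0, 0, 0, 0, 0, 0, 255]]])

```text
time_s: 10.25
position: [611.2, -176.6, 19.0]
eef_rot: [[0.001, -0.024, 1.0], [0.008, 1.0, 0.024], [-1.0, 0.008, 0.001]]
ft_force: [-0.2, -0.1, 0.5]
gripper_width: -0.2
```

```bash
python3 look.py w3.png
python3 - <<'E'
from h import *
s=snap('side'); cv2.imwrite('pics/s3.png',cv2.resize(s['frame'][160:260,210:330],None,fx=5.5,fy=5.5)[:,:,::-1])
E
```

```text
10.25 [ 611.2 -176.6   19. ] [-0.2 -0.1  0.5]
[299, 190, 84, 88, 5178] all x [584.6 624.3] y [-151.7 -110.8]
  head x [584.7 624.2] y [-151.6 -144.5] z [23.1 24.4] med [ 602.9 -148.3   23.1]
```

View pics/w3.png

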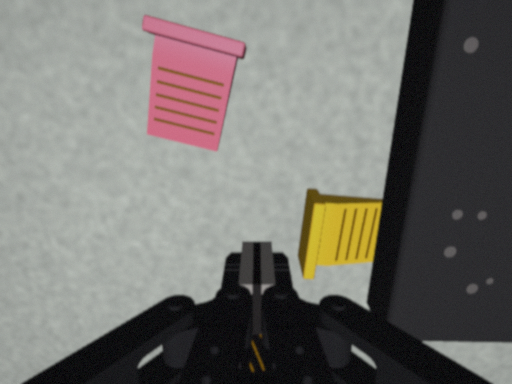

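View pics/s3.png

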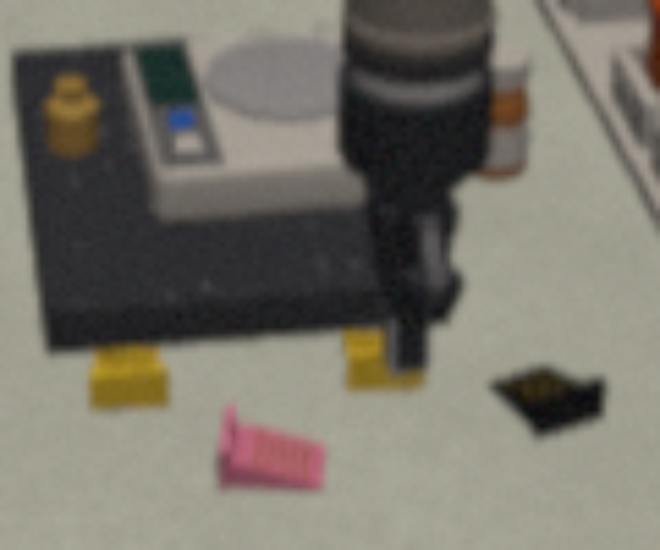

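The side view shows the tip about 10 mm beyond the head's middle (407 vs 385), so I'll shift -8 mm in x, back off in y, and go down.

Request:
apply_moves(targets=[[[0.05, -0.2, -0.18, 0.17, 0, -0.08, 255], [0.25, -0.02, 0, 0, 0, 0, 255], [0.1, 0, 0, 0, 0, 0, 255], [0, 0, 0, 0, 0, 0, 255], [0, 0, 0, 0, 0, 0, 255]]])

```text
time_s: 10.85
position: [602.7, -190.5, -0.6]
eef_rot: [[0.005, -0.002, 1.0], [-0.003, 1.0, 0.002], [-1.0, -0.003, 0.005]]
ft_force: [-1.1, 0.6, 0.0]
gripper_width: 0.3
```

```bash
python3 look.py w4.png
python3 - <<'E'
from h import *
s=snap('side'); cv2.imwrite('pics/s4.png',cv2.resize(s['frame'][160:260,210:330],None,fx=5.5,fy=5.5)[:,:,::-1])
E
```

```text
10.85 [ 6.027e+02 -1.905e+02 -6.000e-01] [-1.1  0.6  0. ]
[334, 218, 92, 84, 5825] all x [584.5 624.1] y [-151.3 -109.4]
  head x [584.5 614.2] y [-151.5 -144.3] z [23.1 25. ] med [ 597.7 -148.1   23.1]
```

View pics/s4.png

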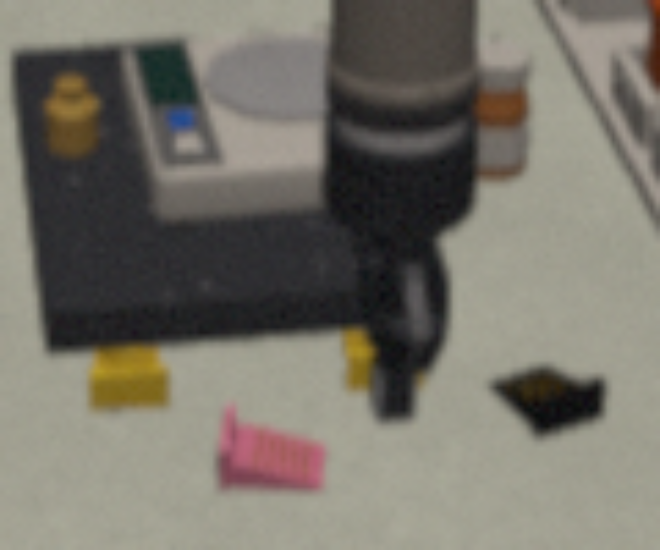

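View pics/w4.png

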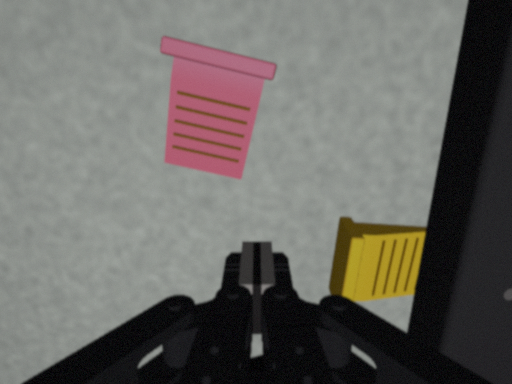

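Request:
apply_moves(targets=[[[0.08, 0.1, -0.04, 0, 0, 0, 255], [0, 0.2, 0, 0, 0, 0, 255], [0, 0.1, 0, 0, 0, 0, 255]]])

```text
time_s: 11.25
position: [601.1, -169.5, -4.4]
eef_rot: [[0.006, -0.002, 1.0], [-0.003, 1.0, 0.002], [-1.0, -0.003, 0.006]]
ft_force: [-0.0, 0.2, -0.1]
gripper_width: 0.0
```

Request:
apply_moves(targets=[[[0, 0.08, 0, 0, 0, 0, 255], [0, 0.06, 0, 0, 0, 0, 255]]])

```text
time_s: 11.45
position: [601.4, -160.3, -4.3]
eef_rot: [[0.006, -0.004, 1.0], [-0.002, 1.0, 0.004], [-1.0, -0.002, 0.006]]
ft_force: [0.2, 0.6, -0.5]
gripper_width: -0.1
```

Request:
apply_moves(targets=[[[0, 0.04, 0, 0, 0, 0, 255], [0, 0.04, 0, 0, 0, 0, 255]]])

```text
time_s: 11.65
position: [601.6, -155.4, -4.2]
eef_rot: [[0.007, -0.005, 1.0], [-0.002, 1.0, 0.005], [-1.0, -0.002, 0.007]]
ft_force: [-0.2, -1.5, 0.5]
gripper_width: 0.2
```

Request:
apply_moves(targets=[[[0, 0.05, 0, 0, 0, 0, 255], [0, 0.05, 0, 0, 0, 0, 255]]])

```text
time_s: 11.85
position: [601.6, -150.5, -4.1]
eef_rot: [[0.007, -0.004, 1.0], [-0.003, 1.0, 0.004], [-1.0, -0.003, 0.007]]
ft_force: [-0.4, -0.8, 0.8]
gripper_width: 0.1
```

```bash
python3 look.py w5.png
python3 - <<'E'
from h import *
s=snap('side'); cv2.imwrite('pics/s5.png',cv2.resize(s['frame'][160:260,210:330],None,fx=5.5,fy=5.5)[:,:,::-1])
E
```

```text
11.85 [ 601.6 -150.5   -4.1] [-0.4 -0.8  0.8]
[286, 224, 54, 81, 3357] all x [584.8 620.1] y [-136.2 -113. ]
  head x [584.9 607.7] y [-136.6 -126.4] z [23.2 54.2] med [ 593.  -132.4   23.2]
```

View pics/s5.png

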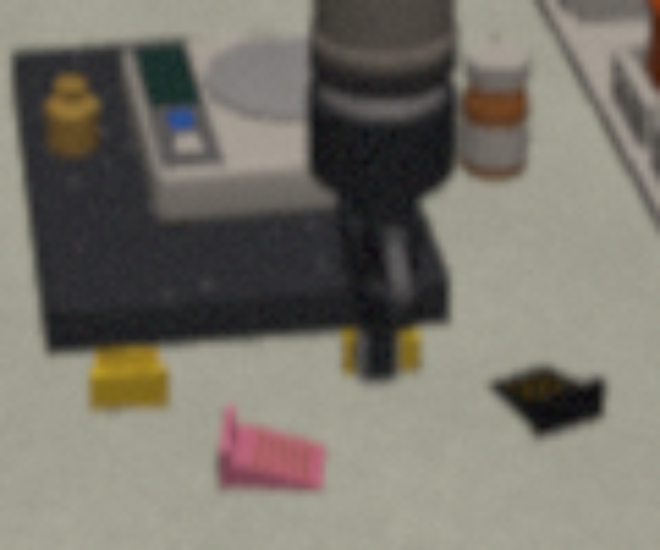

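View pics/w5.png

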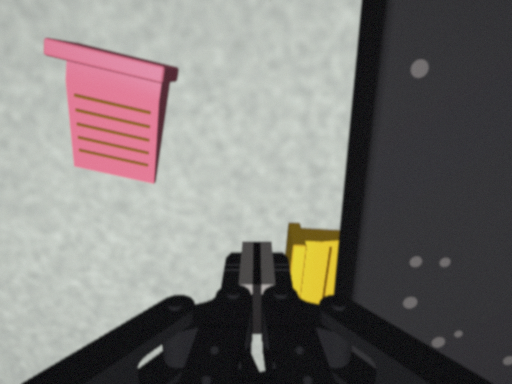

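Pushing works: the finger is centred on the head (378 against 344–420 in the side view) and the shim is sliding. The head's outer face is at y ≈ -136.

Request:
apply_moves(targets=[[[0, 0.05, 0, 0, 0, 0, 255], [0, 0.05, 0, 0, 0, 0, 255]]])

```text
time_s: 12.15
position: [601.6, -145.7, -4.1]
eef_rot: [[0.007, -0.004, 1.0], [-0.003, 1.0, 0.004], [-1.0, -0.003, 0.007]]
ft_force: [0.9, 0.8, -1.0]
gripper_width: -0.1
```

Request:
apply_moves(targets=[[[0, 0.05, 0, 0, 0, 0, 255], [0, 0.05, 0, 0, 0, 0, 255]]])

```text
time_s: 12.35
position: [601.7, -141.9, -4.0]
eef_rot: [[0.008, -0.003, 1.0], [-0.005, 1.0, 0.003], [-1.0, -0.005, 0.008]]
ft_force: [1.2, -4.0, -1.5]
gripper_width: 0.3
```

Request:
apply_moves(targets=[[[0, 0.05, 0, 0, 0, 0, 255]]])

```text
time_s: 12.45
position: [601.7, -141.5, -3.9]
eef_rot: [[0.009, -0.002, 1.0], [-0.008, 1.0, 0.002], [-1.0, -0.008, 0.009]]
ft_force: [0.6, -5.1, -2.3]
gripper_width: -0.0
```

Request:
apply_moves(targets=[[[0, 0.08, 0, 0, 0, 0, 255], [0, 0.08, 0, 0, 0, 0, 255]]])

```text
time_s: 12.65
position: [601.2, -139.4, -3.8]
eef_rot: [[0.01, 0.001, 1.0], [-0.016, 1.0, -0.001], [-1.0, -0.016, 0.01]]
ft_force: [0.5, -7.0, -2.6]
gripper_width: 0.0
```

Request:
apply_moves(targets=[[[0, 0.1, 0, 0, 0, 0, 255]]])

```text
time_s: 12.75
position: [600.9, -138.1, -3.7]
eef_rot: [[0.011, 0.004, 1.0], [-0.021, 1.0, -0.003], [-1.0, -0.021, 0.011]]
ft_force: [1.1, -8.5, -2.6]
gripper_width: -0.1
```

Request:
apply_moves(targets=[[[0, 0.1, 0.01, 0, 0, 0.15, 255], [0, 0.1, 0.01, 0, 0, 0.1, 255]]])

```text
time_s: 12.95
position: [600.7, -135.3, -4.0]
eef_rot: [[0.011, 0.007, 1.0], [-0.004, 1.0, -0.007], [-1.0, -0.004, 0.011]]
ft_force: [0.1, -10.3, -3.1]
gripper_width: 0.2
```

```bash
python3 look.py w6.png
python3 - <<'E'
from h import *
s=snap('side'); cv2.imwrite('pics/s6.png',cv2.resize(s['frame'][160:260,210:330],None,fx=5.5,fy=5.5)[:,:,::-1])
E
```

```text
12.95 [ 600.7 -135.3   -4. ] [  0.1 -10.3  -3.1]
[285, 224, 21, 75, 1038] all x [583.7 614.1] y [-121.3 -113.3]
  head x [584. 606.] y [-121.2 -114.1] z [23.1 50.5] med [ 591.8 -117.5   23.1]
```

View pics/s6.png

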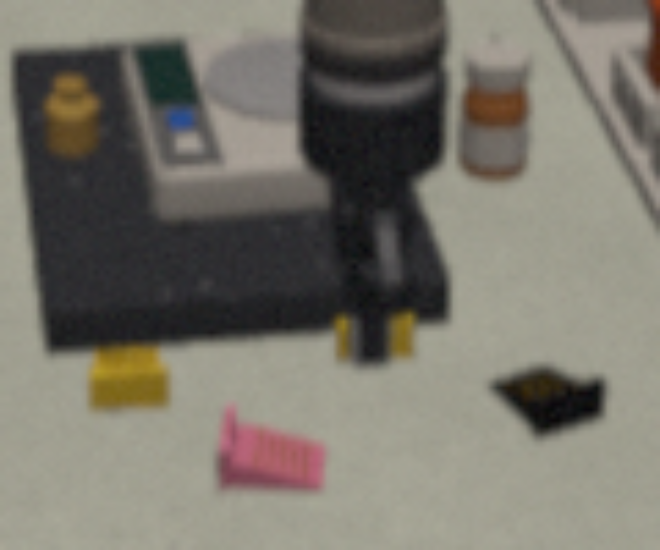

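View pics/w6.png

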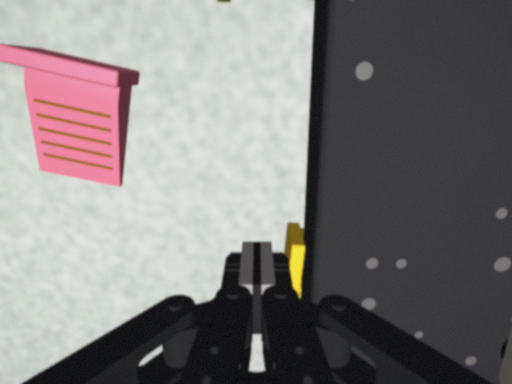

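Request:
apply_moves(targets=[[[0, 0.1, 0, 0, 0, 0, 255]]])

```text
time_s: 13.15
position: [600.6, -135.4, -3.9]
eef_rot: [[0.012, 0.01, 1.0], [-0.01, 1.0, -0.01], [-1.0, -0.01, 0.013]]
ft_force: [1.4, -9.9, -3.5]
gripper_width: -0.1
```

Request:
apply_moves(targets=[[[0, 0.1, 0, 0, 0, 0.1, 255]]])

```text
time_s: 13.25
position: [600.7, -135.2, -3.9]
eef_rot: [[0.014, 0.013, 1.0], [-0.006, 1.0, -0.013], [-1.0, -0.006, 0.014]]
ft_force: [1.4, -8.0, -4.3]
gripper_width: -0.1
```

Request:
apply_moves(targets=[[[0, 0.18, 0, 0, 0, 0.08, 255]]])

```text
time_s: 13.35
position: [601.0, -134.3, -3.7]
eef_rot: [[0.018, 0.017, 1.0], [-0.008, 1.0, -0.016], [-1.0, -0.007, 0.018]]
ft_force: [2.3, -18.4, -6.4]
gripper_width: 0.1
```

Request:
apply_moves(targets=[[[0, 0.2, 0, 0, 0, 0.08, 255]]])

```text
time_s: 13.45
position: [601.1, -134.4, -3.6]
eef_rot: [[0.021, 0.021, 1.0], [-0.012, 1.0, -0.021], [-1.0, -0.012, 0.021]]
ft_force: [2.3, -18.7, -7.9]
gripper_width: -0.3
```

At 18.5 N it no longer advances. I'll back off and inspect.

Request:
apply_moves(targets=[[[0, -0.3, 0, 0, 0, 0, 255], [0, -0.7, 0, 0.2, 0.2, 0, 255], [-0.4, -0.5, 0, 0, 0, 0, 255], [-0.5, 0, 0, 0, 0, 0, 255], [-0.5, 0, 0, 0, 0, 0, 255], [0, 0, 0, 0, 0, 0, 255]]])

```text
time_s: 14.05
position: [596.9, -211.1, 68.3]
eef_rot: [[-0.006, 0.046, 0.999], [-0.006, 0.999, -0.046], [-1.0, -0.006, -0.006]]
ft_force: [0.3, -0.5, -0.0]
gripper_width: -0.5
```

```bash
python3 look.py w7.png
python3 - <<'E'
from h import *
s=snap('side'); cv2.imwrite('pics/s7.png',cv2.resize(s['frame'][160:260,210:330],None,fx=5.5,fy=5.5)[:,:,::-1])
E
```

```text
14.05 [ 596.9 -211.1   68.3] [ 0.3 -0.5 -0. ]
[353, 0, 74, 28, 1598] all x [477.7 489.9] y [-149.7 -109.7]
  head x [479.  489.9] y [-149.7 -143.7] z [22.8 24.3] med [ 484.5 -147.2   22.8]
[386, 181, 27, 70, 1301] all x [584.4 624.9] y [-121.1 -114. ]
  head x [584.8 624.5] y [-120.9 -114. ] z [23.  24.4] med [ 603.4 -118.1   23. ]
```

View pics/w7.png

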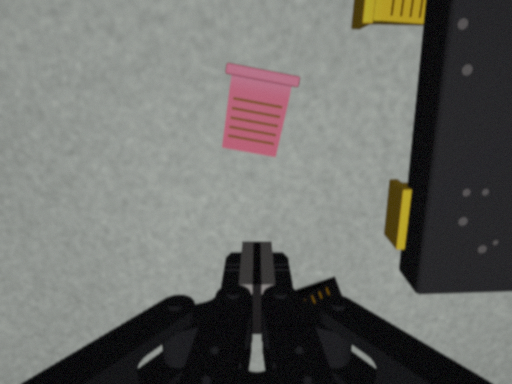

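View pics/s7.png

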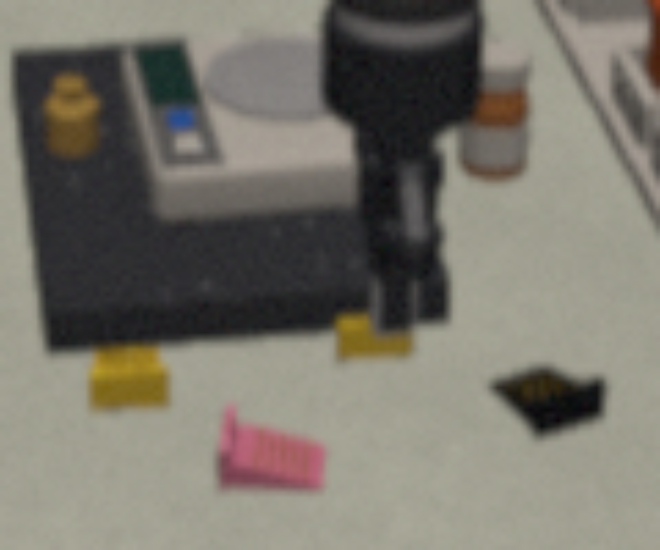

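Run:
```python
from h import *
st=read_state(); s=snap('wrist'); f=s['frame']
T=np.eye(4);T[:3,:3]=st['eef_rot'];T[:3,3]=st['position']; s['pose']=T@s['hand_eye']; P=cloud(s)
cr=cv2.resize(f[160:280,360:450],None,fx=6,fy=5,interpolation=cv2.INTER_CUBIC); cr=np.clip(cr.astype(float)*1.8,0,255).astype(np.uint8)
cv2.imwrite('pics/w7c.png',cr[:,:,::-1])
for v in (110,150,172,185,200,215,230,244,256): print(v,[(u,)+tuple(P[v,u].round(1)[1:])+(int(f[v,u,0]),) for u in range(398,424,3)])
```

```text
110 [(398, np.float64(-116.6), np.float64(-0.2), 154), (401, np.float64(-114.3), np.float64(-1.2), 152), (404, np.float64(-112.7), np.float64(-0.3), 145), (407, np.float64(-111.2), np.float64(0.6), 143), (410, np.float64(-108.5), np.float64(-1.3), 147), (413, np.float64(-107.1), np.float64(-0.2), 111), (416, np.float64(-113.9), np.float64(19.2), 16), (419, np.float64(-113.2), np.float64(21.4), 11), (422, np.float64(-113.6), np.float64(25.9), 12)]
150 [(398, np.float64(-114.2), np.float64(-0.7), 155), (401, np.float64(-112.5), np.float64(-0.1), 152), (404, np.float64(-109.9), np.float64(-1.7), 151), (407, np.float64(-108.3), np.float64(-0.7), 154), (410, np.float64(-114.1), np.float64(16.8), 71), (413, np.float64(-114.6), np.float64(21.8), 8), (416, np.float64(-113.8), np.float64(23.9), 10), (419, np.float64(-114.3), np.float64(28.9), 17), (422, np.float64(-114.2), np.float64(32.2), 7)]
172 [(398, np.float64(-113.2), np.float64(-0.2), 147), (401, np.float64(-111.6), np.float64(0.8), 149), (404, np.float64(-109.1), np.float64(-0.5), 150), (407, np.float64(-106.5), np.float64(-1.8), 109
[... 2231 characters left out ...]
25.8), 21), (410, np.float64(-204.2), np.float64(220.6), 6), (413, np.float64(-114.1), np.float64(33.2), 9), (416, np.float64(-114.0), np.float64(36.7), 12), (419, np.float64(-114.2), np.float64(40.6), 15), (422, np.float64(-113.4), np.float64(42.5), 30)]
256 [(398, np.float64(-108.0), np.float64(-0.1), 140), (401, np.float64(-114.0), np.float64(18.2), 83), (404, np.float64(-114.0), np.float64(22.6), 19), (407, np.float64(-114.3), np.float64(27.2), 8), (410, np.float64(-114.1), np.float64(30.9), 12), (413, np.float64(-114.2), np.float64(34.9), 9), (416, np.float64(-114.4), np.float64(39.1), 15), (419, np.float64(-114.0), np.float64(41.8), 23), (422, np.float64(-112.9), np.float64(43.0), 37)]
```

View pics/w7c.png

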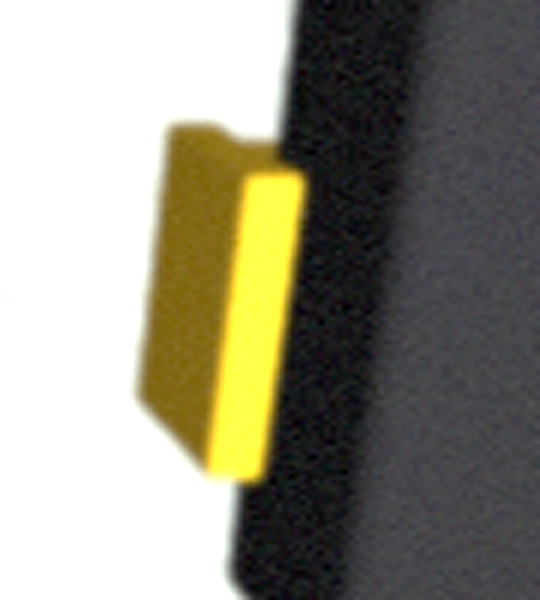

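The crop shows the head flush and parallel against the stone's side: head inner face y ≈ -114.3, stone face ≈ -114.1. I'll retreat upwards and do a final check.

Request:
apply_moves(targets=[[[-0.8, -0.3, 0, 0, 0, 0, 255], [-0.8, -0.5, -0.3, 0, 0, 0, 255], [-0.8, -0.5, -0.3, 0, 0, 0, 255], [0, -0.8, -0.3, 0, 0, 0, 255], [0, -0.8, -0.3, 0, 0, 0, 255], [0, -0.8, -0.3, 0, 0, 0, 255], [0, 0, 0, 0, 0, 0, 255], [0, 0, 0, 0, 0, 0, 255]]])

```text
time_s: 15.0
position: [509.1, -384.9, 176.8]
eef_rot: [[-0.033, 0.03, 0.999], [0.011, 0.999, -0.03], [-0.999, 0.01, -0.033]]
ft_force: [-0.3, 0.6, -0.5]
gripper_width: 0.1
```

Run:
```python
from h import *
st=read_state(); print(st['time_s'],st['position'].round(),st['qd'].round(2),st['ft_force'].round(1))
s=snap('top'); save(s,'t8.png'); s0=dict(np.load('top0.npz'))
d=np.abs(s['frame'].astype(int)-s0['frame']).max(-1); d=d[120:270,165:345]
cv2.imwrite('pics/d8.png',np.vstack([cv2.resize(s['frame'][120:270,165:345],None,fx=3.5,fy=2)[:,:,::-1],cv2.resize(cv2.cvtColor((d*2).clip(0,255).astype(np.uint8),8),None,fx=3.5,fy=1.9)]))
```

```text
15.0 [ 509. -385.  177.] [ 2.41  0.82  1.74  0.74  1.69 -0.33  0.39] [-0.3  0.6 -0.5]
```

View pics/d8.png

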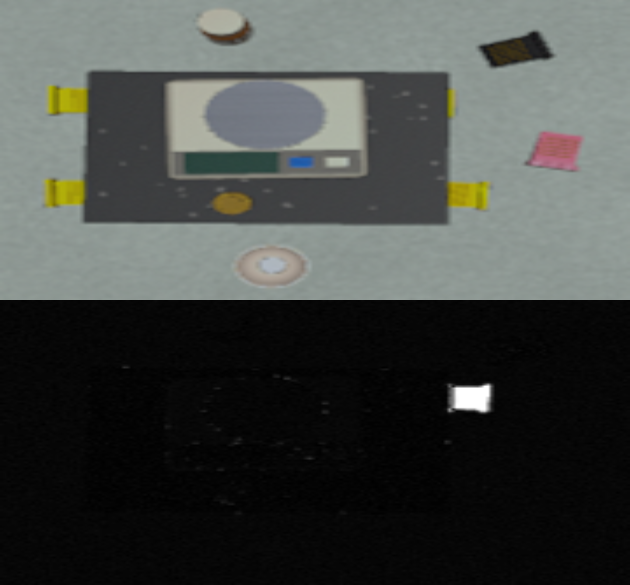

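The difference picture shows change only at shim_fr (bottom panel, 470,398). The stone, balance, weight and the other shims have not moved.

Request:
apply_moves(targets=[[[0, 0, 0, 0, 0, 0, 255], [0, 0, 0, 0, 0, 0, 255], [0, 0, 0, 0, 0, 0, 255]]])

```text
time_s: 15.35
position: [509.9, -381.0, 174.7]
eef_rot: [[-0.036, 0.025, 0.999], [0.013, 1.0, -0.025], [-0.999, 0.012, -0.036]]
ft_force: [-0.6, -0.1, 0.1]
gripper_width: -0.1
```

```bash
python3 -c "
from h import *
print(read_state()['position'],job_done())"
```

```text
the job is handed in; nothing more can be done
[ 509.94177639 -380.99917412  174.6759474 ] None
```

The far right corner was the one that rocked. I pushed its yellow shim (shim_fr) in until the head lay flat against the stone's edge, and handed the job in at 15.35 s.

- **Corner presses:** Near left held under 35 N, which was firmer than I meant. Near right held under 14–19 N. Far right sank about 4.5 mm and bottomed out at about 11 N. I did not press far left, because the rocking corner was already found.
- **Shim:** It stopped advancing at about 18.5 N. The wrist camera then showed the head's inner face parallel to the stone's side and within about 0.5 mm of it.
- **Everything else:** Comparing the top view before and after shows change only at shim_fr. The arm finished well clear, with about zero force on it.
- **Disagreements:** The closed fingertips met the stone with the TCP reading about 27 mm lower than the stated tip length implies, so I worked from contact force and the cameras. The wrist and top cameras also differed by up to 6 mm in x, so I centred the push by the side view. Far right began to sink at about 3 N, lighter than the description suggests.
- **Not checked:** I did not press the far right corner again after shimming it.

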